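# Release the latched flap of a parts cabinet from behind with the dowel

## Task

The flap of the blue parts cabinet is shut behind its spring catch: take the orange-handled dowel from its stand, put it through the hole in the yellow guide block on the cabinet's back and push the catch gently, by feel, until the flap swings open on its far side. Keep the catch pressed until the flap is clear of it, never push hard (the catch bends at 12 N) and touch the cabinet with nothing but the dowel; then draw the dowel out and lay it back in its stand. Leave everything else where it is.

Things in the scene. Friction and masses are not known exactly. Their poses are not given: they have to be found in the camera images.
- cabinet: Blue sheet-steel cabinet fixed to the bench, 140 mm deep (its x), 200 wide (y), 134 high, a yellow line along the middle of its roof, over the hole. Origin under its centre, on the bench. x points from its back (robot's side) to its front with the drop flap (far side). A yellow guide block, 36 mm square, stands 20 mm out of the middle of the back wall and carries the release hole.
- hole (a point): Centre of the mouth of the release hole in the guide block's outer face: at (-90, 0, 75) mm in the cabinet's frame, 75 mm above the bench. Axes as the cabinet's; the hole is level and runs along +x. Bore 14 mm, slightly chamfered, straight for 24 mm. Behind it the catch's brass striker, 24 mm square, lies 30 to 58 mm behind the mouth: set differently each time, not measurable from outside.
- catch_rest (a point): Middle of the foot of the red catch when it is down, just outside the flap's upper edge; at (80, 0, 105) mm in the cabinet's frame. Pushing the striker along +x lifts it: 2.5 N at first touch, about 4.5 N after 6 to 7 mm, where the catch is clear of the flap; rigid stop after 9 mm (5 N); a dowel rubbing in the bore adds to this. Let go, striker and catch spring back.
- flap (a joint): Angle (rad) of the white drop flap on the cabinet's far side, hinged along its lower edge: 0 shut (it rests against the catch at about 0.01), 1.45 fully down. Spring and slow damper: once the catch is up it swings out by itself, is clear of the catch at 0.1 rad (some 0.4 s later) and is nearly down after about 4.5 s.
- flap_edge (a point): Middle of the flap's upper edge, 100 mm from its hinge; 112 mm above the bench when shut. The flap is 190 mm wide and 6 mm thick.
- dowel: The release dowel: orange handle 60 mm long (x), 18 wide (y), 22 high (z), and a 10 mm wooden rod through it along x that stands out 105 mm in front (+x, the end for the hole) and 27 mm behind. About 80 g. Origin under the centre of the handle. It starts level in its stand.
- dowel_center (a point): Centre of the dowel's handle, half-way up, on the rod's axis: grip here, across y. 47 mm above the bench when in the stand. Axes as the dowel's.
- dowel_tip (a point): Front end of the dowel's rod, on its axis, 135 mm along the dowel's +x from the centre of its handle.
- stand: The dowel's stand, fixed to the bench: dark base 150 (x) by 56 by 8 mm, a dark post 44 mm long and 12 wide under the handle (top 36 mm up) and two yellow forks for the rod, 10 mm thick, 67 mm high, about 40 mm over all; slots 15 mm wide, flared at the top. The forks' inner faces are 41 mm behind and 50 mm in front of the middle. Origin under its middle, x along the dowel.
- seat (a point): Where the centre of the dowel's handle is when the dowel lies in its stand: over the stand's middle, 47 mm above the bench. Axes as the stand's: x towards the dowel's tip.
- housing: Bystander, to be left alone: converter shell, domed steel, 230 mm across and 120 mm high. Origin at its underside.
- clutch_ring: Bystander, to be left alone: flat dark steel ring, 170 mm across, 10 mm high. Origin at its underside.
- bearing: Bystander, to be left alone: steel bearing ring, 68 mm across, 14 mm high. Origin at its underside.
- bronze_bush: Bystander, to be left alone: bronze bush, 48 mm across, 28 mm high. Origin at its underside.
- driver: Bystander, to be left alone: screwdriver with green handle lying on the bench. Origin at its underside.
- spanner: Bystander, to be left alone: steel spanner lying on the bench. Origin at its underside.
- cleaner: Bystander, to be left alone: white bottle, 64 mm across, 170 mm high. Origin at its underside.
- cup: Bystander, to be left alone: steel cup, 76 mm across, 80 mm high. Origin at its underside.
Things that resemble listed ones, but are neither listed nor needed, are in the scene too. Of the things like the dowel, leave any that is red; of the rest the larger one is meant.

How it is judged:
On the way, in this order (a step that is already met when the one before it is completed fails the run):
1. the dowel's tip is in the release hole, the flap still shut (x of dowel_tip in the frame of hole above 0.012 m and y of dowel_tip in the frame of hole between -0.006 and 0.006 m and z of dowel_tip in the frame of hole between -0.006 and 0.006 m and value of joint flap below 0.05 rad), for 0.05 s.
2. the flap has swung clear of the catch while the dowel is still in the hole (value of joint flap above 0.11 rad and x of dowel_tip in the frame of hole above 0.015 m and y of dowel_tip in the frame of hole between -0.006 and 0.006 m and z of dowel_tip in the frame of hole between -0.006 and 0.006 m), for 0.05 s.
At the end, for the whole second after the job is handed in: The flap is down (more than 1.0 rad) and the dowel lies released and at rest in its stand: handle centre within 12 mm of the seat horizontally and 5 mm in height, along the stand within 0.1 rad (value of joint flap above 1 rad and horizontal distance between dowel_center and seat below 0.012 m and z of dowel_center in the frame of seat between -0.005 and 0.005 m and angle between the x axis of dowel_center and the x axis of seat, either way round below 0.1 rad and linear speed of dowel below 0.02 m/s); the robot touches nothing.
It fails at once if the dowel presses on the cabinet, its catch or its flap with more than 12 N (contact force between dowel and cabinet above 12 N).
It fails at once if the robot itself presses on the cabinet (more than 3 N) (contact force between any of the arm, the fingers and cabinet above 3 N).
It fails at once if a bystander is moved more than 20 mm (distance of any of housing, clutch_ring, bearing, bronze_bush, driver, spanner, cleaner, cup from where it was at the start of the episode above 0.02 m).
It also fails if it takes over 72 s, if anything falls off the work surface, if the arm or the gripper's body presses on something with over 40 N, if the wrist force passes 120 N, or if a joint passes its speed limit or range.

## Robot

A 7-joint arm with a two-finger parallel gripper is mounted at the origin on the work surface. World frame = base frame: x ahead of the robot, y to its left, z up, the work surface at z = 0. Lengths are in m, angles in rad, forces in N, time in s.
With the tool pointing down it reaches from about 0.35 to 0.9 m from the base axis. Payload 7.2 kg.
Tool frame: the origin (TCP) lies at the very end of the fingers, on their centre line; the grasp point (between the pads) lies 19 mm behind it (arm.pinch_z is the distance from the TCP to the grasp point, in m); z points along the fingers, y is the direction in which the jaws open and shut (so a half turn about z gives the same grasp; the last joint's range is limited). The gripper opens to 85 mm and grips with 20 to 120 N. Pads are 22 mm wide; open, the fingers measure 114 mm over their backs; the gripper's body (76 mm by 85 mm) begins 54 mm behind the grasp point. The pads swing forward as they close: fully open they stand 13 mm farther back than shut.
Start: joints at [-1.346, 0.411, -0.013, 1.596, 0.006, 1.134, -0.082], TCP at [0.18, 0.598, 0.231] pointing down, gripper open.
Joint ranges: [-2.95, 2.95], [-0.29, 1.99], [-1.47, 1.44], [0.14, 2.54], [-1.03, 4.17], [0.13, 1.85], [-2.86, 2.86]. Speed limits (rad/s): [2.39, 2.39, 3.01, 3.01, 3.14, 3.14, 3.14].

## Interface

Orientations are given as a rotation vector (axis times angle).
In Python, from workcell import arm gives the robot as it stands. The module is installed in compiled form; this text tells all that it offers. Calls block until the motion is done:
- arm.move_pose(position, orientation): joint-space move of the TCP to a pose.
- arm.move_linear(position, rotation=None, feed=0.15, until_force=None): straight line of the TCP; rotation=None keeps the orientation; feed is the mean speed in m/s. With until_force (N) it stops when the force on the tool has changed by that much, and returns True; else False.
- arm.goto_joints(angles): joint-space move.
- arm.grip(opening, f_grip=None): finger opening in m; f_grip is the grip in N (None keeps the last); returns when the fingers have stopped.
- arm.wait(seconds).
- arm.inverse_kinematics(position, orientation): joint angles nearest the present ones, or None.
- arm.read_state(): the state.
- arm.camera(name): name is "scene" or "top" or "wrist"; returns a dict with "pixels" (400x640x3 uint8, red, green, blue), "range_z" (400x640 float32, m along the optical axis (not along the pixel's ray), 0 where there is no reading), "fx", "fy", "cx", "cy" (pixels), "R" (3x3) and "t" (3): a world point X has camera coordinates R X + t. Camera axes: x right, y down, z forward; pixel columns grow to the right and rows downward; lengths in m; the calibration is good to about 2 mm. A picture is of the moment at which its call begins.
A pose or a line that the arm cannot do raises arm.IKError and nothing moves.
- arm.sign_off(): hands the job in, once; it reports no verdict.
The state is a dict: "time_s": time; "joint_pos": joint angles; "qvel": joint speeds; "joint_efforts": joint torques, N m; "tool_pos": TCP position; "orientation": TCP orientation; "contact_force": force on the tool from outside, world axes, zero at the start; "ft_torque": the same for the moment, N m; "grip_width": finger opening in m.
Only numpy, scipy, OpenCV 4.12 (cv2) and the standard library are available. Lean on these libraries where they do the work, as an engineer would, in place of code of your own. Each camera call takes 0.05 s, during which the arm holds its last target.

## Working session

There is one attempt and no reset: what is moved stays moved. The work goes in short steps, each a Python script; the robot and the scene stay as the last script left them, time stands still between calls to the robot, and variables do not carry over. Pictures are saved under pics/ and viewed, and the job is handed in when it is done.

```bash
mkdir -p pics
cat > h.py <<'E'
import numpy as np, cv2, pickle
from workcell import arm
def snap(n,tag):
    c=arm.camera(n); pickle.dump(c,open(f'pics/{tag}.pkl','wb'))
    cv2.imwrite(f'pics/{tag}.png',c['pixels'][:,:,::-1]); return c
def load(tag): return pickle.load(open(f'pics/{tag}.pkl','rb'))
def world(c,u,v,z=None):
    d=np.array([(u-c['cx'])/c['fx'],(v-c['cy'])/c['fy'],1.])
    R=np.array(c['R']);t=np.array(c['t']); o=-R.T@t; r=R.T@d
    if z is None: s=float(c['range_z'][int(round(v)),int(round(u))])
    else: s=(z-o[2])/r[2]
    return o+s*r
def crop(tag,new,u0,v0,u1,v1,k):
    im=cv2.imread(f'pics/{tag}.png')[v0:v1,u0:u1]
    cv2.imwrite(f'pics/{new}.png',cv2.resize(im,None,fx=k,fy=k,interpolation=cv2.INTER_CUBIC))
E
python3 - <<'E'
from h import *
for n in ('scene','top'):
    c=snap(n,n+'0'); print(n,-np.array(c['R']).T@c['t'],c['fx'],c['R'])
s=arm.read_state(); print(s['tool_pos'],s['orientation'],s['time_s'],s['contact_force'],arm.pinch_z)
E
```

```text
scene [1.18453857 0.05389122 0.92902699] 402.48067320154126 [[-0.08909641  0.99596004 -0.0111997 ]
 [ 0.77358453  0.06211154 -0.63064185]
 [-0.62739845 -0.06485184 -0.77599319]]
top [ 0.39496975 -0.03137204  1.51192709] 506.26239812326816 [[ 0.00899271 -0.99982388 -0.0164722 ]
 [-0.99539482 -0.00737825 -0.09557573]
 [ 0.09543737  0.01725583 -0.99528586]]
[0.18031694 0.59796785 0.23052367] [-4.58281102e-01 -3.10786032e+00  2.27173902e-03] 0.1 [ 0.09796243  0.25953119 -0.69268147] 0.0187
```

View pics/scene0.png

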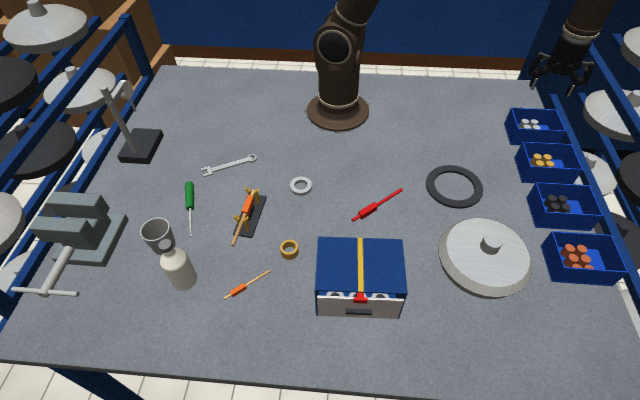

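View pics/top0.png

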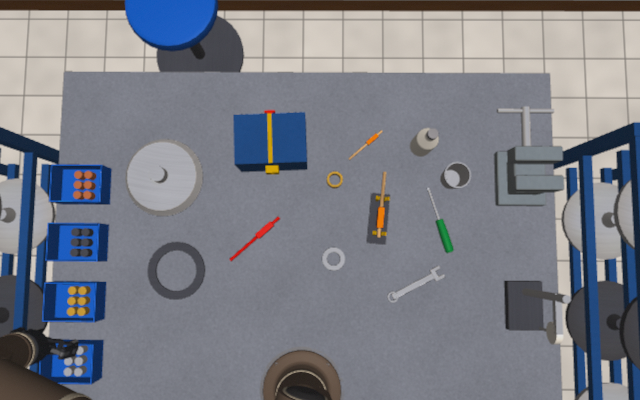

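Three things look like the dowel in the top picture: red at (255,240), a small orange one lying on the bench at (367,143), and an orange one in the stand at (380,215). Red is excluded. Of the other two, the one in the stand is larger, so I'll check it in an enlarged crop.

Run:
```python
from h import *
crop('top0','c1',340,120,420,255,4.4)
crop('top0','c2',225,100,315,180,8)
crop('scene0','c3',220,175,280,250,8)
```

```text
(no output)
```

View pics/c1.png

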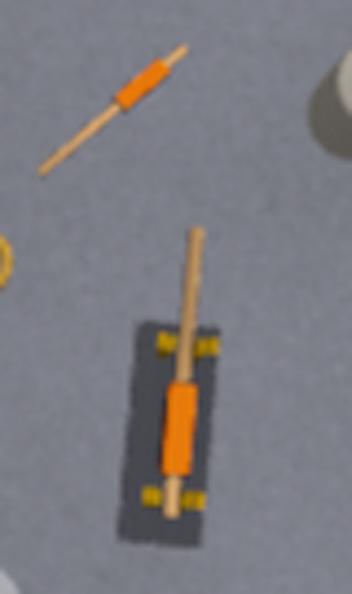

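View pics/c2.png

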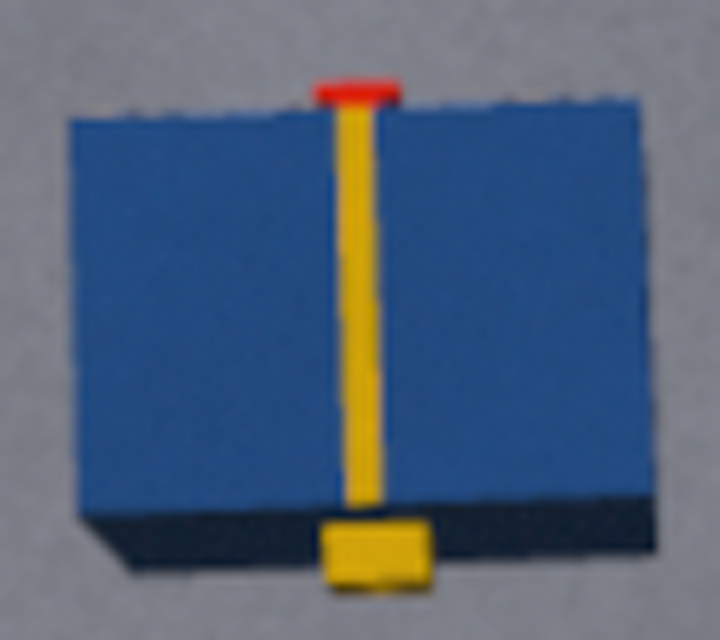

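View pics/c3.png

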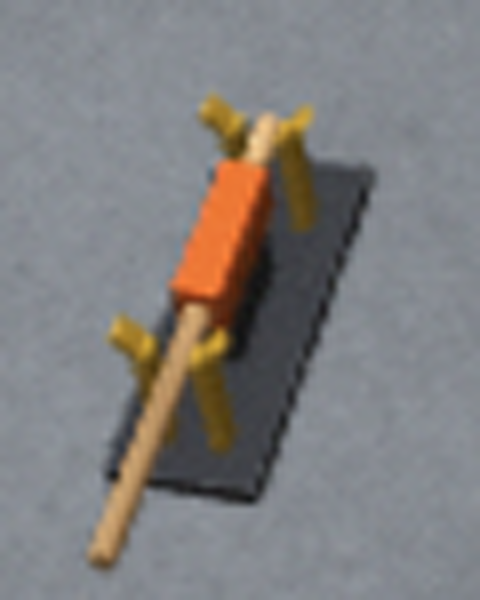

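The crop confirms the large orange dowel in the stand: handle at about (380.7,217) and tip at (385,172), pointing away from the robot. Next I'll get coarse positions, then look closer with the wrist camera.

Run:
```python
from h import *
c=load('top0')
f=lambda u,v:(340+u/4.4,120+v/4.4)
g=lambda u,v:(225+u/8,100+v/8)
hc=world(c,*f(179,428),.058); tip=world(c,*f(197,232),.047); back=world(c,*f(172,517),.047)
print('handle',hc,'tip',tip,'back',back, 'len',np.linalg.norm(tip-back), 'yaw',np.arctan2(*(tip-back)[[1,0]]))
a=world(c,*g(354,108),.134); b=world(c,*g(366,505),.134); print('roof line',a,b,np.linalg.norm(a-b),np.arctan2(*(a-b)[[1,0]]))
cs=[world(c,*g(*p),.134) for p in((72,118),(640,98),(652,495),(80,515))]
print(np.round(cs,4)); m=np.mean(cs,0); print('center',m)
d1=cs[0]-cs[1]; print('yaw from y edges',np.arctan2(-d1[0],d1[1]), np.arctan2(-(cs[3]-cs[2])[0],(cs[3]-cs[2])[1]),np.linalg.norm(d1))
q=[world(c,*g(*p),.093) for p in((320,522),(432,520),(434,584),(326,586))];print('block',np.round(q,4))
```

```text
handle [ 0.49805651 -0.22117543  0.058     ] tip [ 0.62915875 -0.23518011  0.047     ] back [ 0.44037536 -0.21773957  0.047     ] len 0.18958729494753152 yaw -0.09212242900214831
roof line [0.77996555 0.09698608 0.134     ] [0.64002804 0.09061212 0.134     ] 0.14008260016103014 0.04551719103862649
[[ 0.776   0.1954  0.134 ]
 [ 0.784  -0.0026  0.134 ]
 [ 0.6441 -0.008   0.134 ]
 [ 0.6359  0.1894  0.134 ]]
center [0.70999452 0.09354334 0.134     ]
yaw from y edges 0.04032642633412354 0.04140768310096193 0.19811145319069448
block [[0.6411 0.1105 0.093 ]
 [0.6421 0.0707 0.093 ]
 [0.6191 0.0697 0.093 ]
 [0.6182 0.108  0.093 ]]
```

```bash
cat >> h.py <<'E'
from scipy.spatial.transform import Rotation as Ro
def ori(yaw,flip=False):
    return (Ro.from_euler('z',yaw)*(Ro.from_rotvec([np.pi,0,0]) if flip else Ro.from_rotvec([0,np.pi,0]))).as_rotvec()
E
python3 - <<'E'
from h import *
for fl in (0,1):
    for p,y in (((.498,-.221,.25),-.09),((.498,-.221,.028),-.09),((.45,.085,.056),.043),((.53,.088,.056),.043)):
        q=arm.inverse_kinematics(p,ori(y,fl)); print(fl,p,None if q is None else np.round(q,2))
t=arm.read_state()['time_s']
arm.move_pose((.46,-.22,.27),ori(-.09)); c=snap('wrist','w1'); print(arm.read_state()['time_s']-t,-np.array(c['R']).T@c['t'],np.array(c['R'])[2],arm.read_state()['joint_pos'])
E
```

```text
0 (0.498, -0.221, 0.25) [-0.52  0.44  1.16  1.82 -0.43  1.18  2.26]
0 (0.498, -0.221, 0.028) [-0.07  0.59  0.53  1.99 -0.47  0.68  2.24]
0 (0.45, 0.085, 0.056) [-0.49  0.39  0.24  2.17 -0.16  0.6   1.48]
0 (0.53, 0.088, 0.056) [-0.42  0.49  0.22  1.98 -0.16  0.69  1.51]
1 (0.498, -0.221, 0.25) [-0.47  0.4   1.07  1.81 -0.38  1.16 -0.94]
1 (0.498, -0.221, 0.028) [-0.17  0.64  0.68  2.   -0.61  0.72 -0.77]
1 (0.45, 0.085, 0.056) [-0.86  0.47  0.72  2.19 -0.51  0.65 -1.31]
1 (0.53, 0.088, 0.056) [-0.71  0.55  0.61  2.   -0.47  0.73 -1.34]
3.0833 [ 0.38690222 -0.21230318  0.41343381] [ 0.28472383 -0.02463833 -0.95829291] [-0.62885063  0.36111457  1.27269796  1.86883297 -0.37256858  1.1877879
  2.25165507]
```

View pics/w1.png

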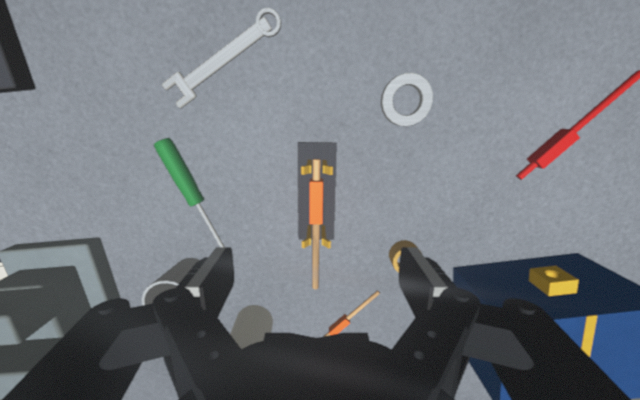

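The wrist view shows the dowel from its rear end at (316,160) to its tip at (316,289). The guide block's hole is also visible at about (553,273). I'll enlarge both.

Run:
```python
from h import *
crop('w1','c4',285,135,350,300,3.6)
crop('w1','c5',445,230,640,360,4)
```

```text
(no output)
```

View pics/c4.png

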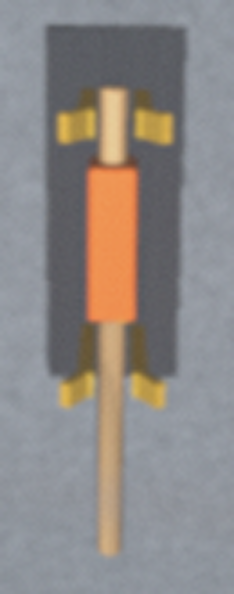

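View pics/c5.png

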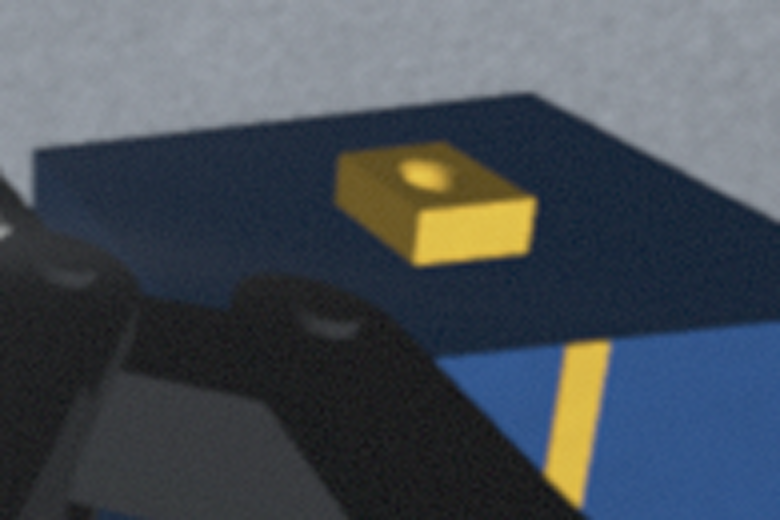

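Run:
```python
from h import *
c=load('w1')
f=lambda u,v:(285+u/3.6,135+v/3.6)
g=lambda u,v:(445+u/4,230+v/4)
H=world(c,*f(112.5,245),.058); T=world(c,*f(109.5,553),.052);B=world(c,*f(113,89),.052)
print(H,T,B,np.linalg.norm(T-B),np.arctan2(*(T-B)[[1,0]]))
print([world(c,*f(*p),.058) for p in((88,168),(138,168),(137,322),(87,322))])
print('base', [world(c,*f(*p),.008) for p in((47,26),(186,26),(178,375),(52,375))])
print('hole',world(c,*g(428,176),.075))
for p,z in(((345,152),.057),((447,142),.057),((537,198),.093),((415,211),.093)): print(world(c,*g(*p),z))
```

```text
[ 0.49771245 -0.22156951  0.058     ] [ 0.63168581 -0.23457974  0.052     ] [ 0.44141438 -0.21643208  0.052     ] 0.19113491247766423 -0.09509010090953053
[array([ 0.46805059, -0.22780215,  0.058     ]), array([ 0.46963135, -0.20989875,  0.058     ]), array([ 0.52875683, -0.21504638,  0.058     ]), array([ 0.52710091, -0.23378363,  0.058     ])]
base [array([ 0.42101033, -0.24065514,  0.008     ]), array([ 0.42582168, -0.18611985,  0.008     ]), array([ 0.57498778, -0.19961987,  0.008     ]), array([ 0.57014865, -0.25435762,  0.008     ])]
hole [0.62167841 0.09025351 0.075     ]
[0.62168925 0.07538465 0.057     ]
[0.62082304 0.1110089  0.057     ]
[0.62055381 0.11067565 0.093     ]
[0.62197517 0.07189072 0.093     ]
```

Top and wrist measurements agree within about 2 mm. Now I'll grasp the dowel and lift it.

Run:
```python
from h import *
o=ori(-.092)
arm.move_pose((.4977,-.2214,.10),o)
arm.move_linear((.4977,-.2214,.0283),feed=.1)
print(arm.read_state()['contact_force'])
arm.grip(0.0,60); s=arm.read_state(); print(s['grip_width'],s['contact_force'],s['tool_pos'])
arm.move_linear((.4977,-.2214,.15),feed=.15)
s=arm.read_state(); print(s['grip_width'],s['contact_force'],s['tool_pos'],s['joint_pos'],s['time_s'])
c=snap('wrist','w2')
```

```text
[ 0.18133883 -0.30580235  0.39605148]
0.016880913368933725 [-0.18175198  0.33775525  5.60192012] [ 0.49786779 -0.22147995  0.02858056]
0.017103427835797946 [-0.81032507  0.95519703 -0.97587479] [ 0.49727872 -0.22088013  0.14918963] [-0.42190933  0.55408087  1.04629508  1.92932605 -0.57363056  0.99540874
  2.36934613] 6.3667
```

View pics/w2.png

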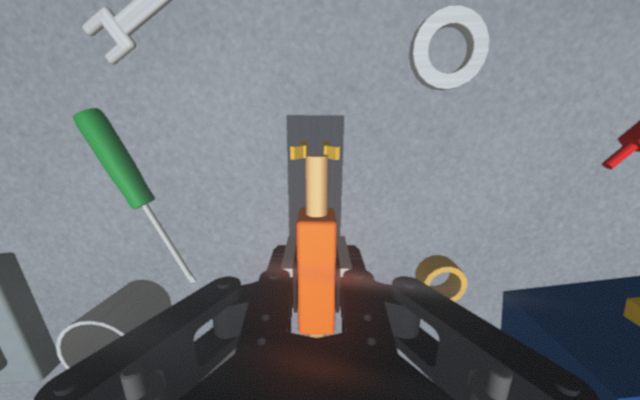

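Run:
```python
from h import *
yaw=.043; d=np.array([np.cos(yaw),np.sin(yaw)]); hole=np.array([.6205,.0899])
p=hole-d*(.135+.028)
print(p)
arm.move_pose((p[0]-.01,p[1],.15),ori(yaw))
arm.move_linear((p[0],p[1],.0563),ori(yaw),feed=.15)
s=arm.read_state(); print(s['tool_pos'],s['orientation'],s['contact_force'],s['joint_pos'],s['time_s'])
snap('wrist','w3');snap('top','t3');snap('scene','s3')
crop('t3','t3c',225,130,315,260,4.5)
```

```text
[0.45765067 0.08289316]
[0.4581263  0.08207419 0.05674391] [-6.51364269e-02  3.14041632e+00 -4.21493816e-04] [ 0.30688337  0.07953511 -0.28501196] [-1.00209724  0.56786813  0.94994532  2.18201861 -0.7081211   0.73711782
  2.0422504 ] 8.3667
```

View pics/w3.png

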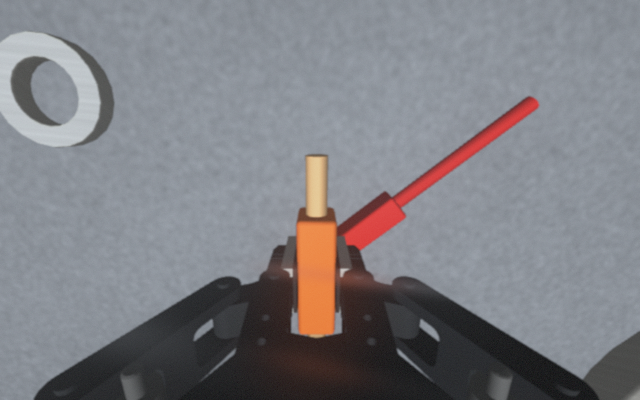

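View pics/t3c.png

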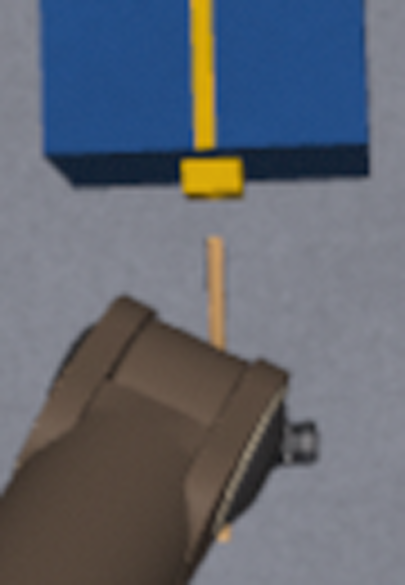

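View pics/s3.png

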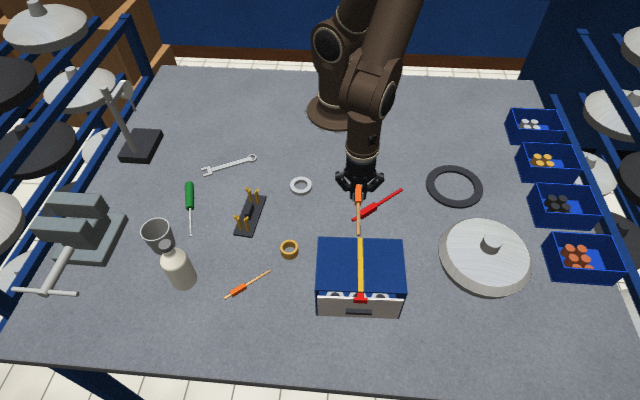

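Run:
```python
from h import *
c=load('t3'); im=c['pixels'].astype(float)
yaw=.043; d=np.array([np.cos(yaw),np.sin(yaw)]); n=np.array([-d[1],d[0]])
hole=np.array([.6205,.0899])
hsv=cv2.cvtColor(c['pixels'],cv2.COLOR_RGB2HSV)
# rod rows 184..206 
for v in range(181,208,2):
    row=hsv[v,262:285]; w=np.clip(row[:,1].astype(float)-95,0,None)*(row[:,0]<30)
    if w.sum()<50: continue
    u=262+(w*np.arange(len(w))).sum()/w.sum()
    X=world(c,u,v,.0775); zz=c['range_z'][v,int(round(u))]
    Xd=world(c,u,v)
    print(v,round(u,2),'lat',np.round(n@(X[:2]-hole)*1e3,2),'ax',np.round(d@(X[:2]-hole)*1e3,1),'zdepth',np.round(Xd[2]*1e3,1))
for v in range(166,174):
    row=hsv[v,258:288]; w=((row[:,1]>200)&(row[:,2]>120)&(row[:,0]<35)).astype(float)
    w=np.clip(row[:,1].astype(float)-0,0,None)*w
    if w.sum()==0: continue
    u=258+(w*np.arange(len(w))).sum()/w.sum(); X=world(c,u,v,.093); print('block',v,round(u,2),(w>0).sum(),np.round(n@(X[:2]-hole)*1e3,2),np.round(d@(X[:2]-hole)*1e3,1),world(c,u,v)[2])
for v in range(114,164,6):
    row=hsv[v,258:288]; w=((row[:,0]<40)&(row[:,1]>120)).astype(float)
    u=258+(w*np.arange(len(w))).sum()/w.sum(); X=world(c,u,v,.134); print('line',v,round(u,2),np.round(n@(X[:2]-hole)*1e3,2))
# wrist
c=load('w3')
for u,v in((316,165),(316,180),(316,200),(316,220),(316,250),(316,280),(316,310),(316,325)):
    X=np.median([world(c,u+i,v) for i in range(-3,4)],0); print('w',v,np.round(n@(X[:2]-hole)*1e3,2),np.round(d@(X[:2]-hole)*1e3,1),np.round(X[2]*1e3,2))
```

```text
185 272.5 lat 1.16 ax -33.7 zdepth 77.9
187 272.51 lat 1.3 ax -39.5 zdepth 77.8
189 272.5 lat 1.48 ax -45.2 zdepth 84.0
191 272.52 lat 1.59 ax -51.0 zdepth 76.6
193 272.49 lat 1.82 ax -56.7 zdepth 82.4
195 272.55 lat 1.81 ax -62.5 zdepth 80.3
197 272.49 lat 2.14 ax -68.2 zdepth 83.6
199 272.5 lat 2.28 ax -74.0 zdepth 81.6
201 272.51 lat 2.41 ax -79.7 zdepth 79.6
203 272.49 lat 2.62 ax -85.4 zdepth 80.1
205 273.0 lat 1.33 ax -91.2 zdepth 81.9
block 166 271.49 14 1.3 18.6 0.09419400852144233
block 167 271.49 14 1.38 15.8 0.09844693664015725
block 168 271.55 14 1.29 12.9 0.09185433245312713
block 169 271.56 14 1.36 10.0 0.09542410198954521
block 170 271.99 13 0.19 7.1 0.09262858480689018
block 171 271.99 13 0.28 4.2 0.09153819313462774
block 172 271.95 13 0.48 1.4 0.09202074832593365
block 173 271.99 3 0.43 -1.5 0.06326632772800478
line 114 268.5 2.35
line 120 269.0 1.42
line 126 269.0 1.88
line 132 269.5 0.95
line 138 269.5 1.41
line 144 269.5 1.87
line 150 269.5 2.33
line 156 270.0 1.4
line 162 269.5 3.24
w 165 -0.03 -216.0 81.0
w 180 -0.03 -209.4 80.84
w 200 -0.04 -200.3 80.98
w 220 -0.04 -192.5 85.1
w 250 -0.05 -179.4 87.59
w 280 -0.08 -164.0 87.26
w 310 -0.11 -147.7 87.3
w 325 -0.06 -138.9 87.05
```

Run:
```python
from h import *
yaw=.043; d=np.array([np.cos(yaw),np.sin(yaw)]); n=np.array([-d[1],d[0]])
hole=np.array([.6205,.0899])
def lat(c,rows,u0,u1,z,ch):
    P=[]
    for v in rows:
        r=c['pixels'][v,u0:u1].astype(float); s=ch(r)
        b=np.median(np.r_[s[:4],s[-4:]]); 
        # two edge crossings at half height
        bl,br=np.median(s[:4]),np.median(s[-4:]); pk=np.max(s); k=int(np.argmax(s))
        s2=s
        hl=(bl+pk)/2;hr=(br+pk)/2
        i=np.where(s2>hl)[0][0]; a=i-1+(hl-s2[i-1])/(s2[i]-s2[i-1])
        j=np.where(s2>hr)[0][-1]; e=j+(s2[j]-hr)/(s2[j]-s2[j+1])
        X=world(c,u0+(a+e)/2,v,z); P.append((d@(X[:2]-hole)*1e3,n@(X[:2]-hole)*1e3,(e-a)))
    P=np.array(P); return P
rb=lambda r:r[:,0]-r[:,2]
for t in ('t3',):
  c=load(t)
  for nm,rows,z,ch in (('rod',range(186,204),.0775,rb),('block',range(166,172),.093,rb),('line',range(116,162),.134,rb)):
    P=lat(c,rows,256,290,z,ch); f=np.polyfit(P[:,0],P[:,1],1); print(nm,'slope',f[0],'at0',f[1],'mean',P[:,1].mean(),'sd',(P[:,1]-np.polyval(f,P[:,0])).std(),'w',P[:,2].mean())
```

```text
rod slope 0.0002961586468251653 at0 1.6541764190079513 mean 1.636095278483141 sd 0.12691039346402108 w 3.2212357338805484
block slope 0.030803096160071538 at0 0.8385312286850672 mean 1.1912988428774784 sd 0.04794486114993139 w 13.48818925865785
line slope -2.5019858131638226e-05 at0 1.6690381150622466 mean 1.6668145043437714 sd 0.09320223019420712 w 4.460422238688897
```

Rod and roof line have the same yaw (slopes 0.0003 and 0.0000). Their lateral positions also match, at 1.65 and 1.67 mm. I'll insert slowly with a force stop.

```bash
cat >> h.py <<'E'
yaw=.043; d=np.array([np.cos(yaw),np.sin(yaw)]); nn=np.array([-d[1],d[0]]); hole=np.array([.6205,.0899])
def tgt(dep,lat=0,z=.0563):
    p=hole+d*(dep-.135)+nn*lat; return (p[0],p[1],z)
def rep(f0):
    s=arm.read_state(); F=np.array(s['contact_force'])-f0; p=np.array(s['tool_pos'])
    dep=d@(p[:2]-hole)+.135; lt=nn@(p[:2]-hole)
    print('t',round(s['time_s'],2),'dep',round(dep*1e3,2),'lat',round(lt*1e3,2),'z',round(p[2]*1e3,2),'Fax',round(d@F[:2],2),'Flat',round(nn@F[:2],2),'Fz',round(F[2],2),flush=True)
    return dep
E
python3 - <<'E'
from h import *
f0=np.array(arm.read_state()['contact_force']); np.save('f0.npy',f0); rep(f0)
for dep in (-.004,.004,.012,.02):
    r=arm.move_linear(tgt(dep),feed=.03,until_force=3); print(r); rep(f0)
    if r: break
E
```

```text
t 8.52 dep -27.44 lat 0.05 z 57.08 Fax 0.0 Flat 0.0 Fz 0.0
False
t 9.47 dep -4.23 lat -0.08 z 56.23 Fax -0.36 Flat 0.64 Fz 0.43
False
t 9.88 dep 4.15 lat -0.06 z 56.28 Fax 0.78 Flat 0.07 Fz 0.55
False
t 10.3 dep 12.14 lat -0.1 z 56.28 Fax -0.3 Flat 0.05 Fz 0.57
False
t 10.72 dep 20.14 lat -0.07 z 56.28 Fax 0.28 Flat -0.26 Fz 0.65
```

Run:
```python
from h import *
f0=np.load('f0.npy')
dep=.022; touch=None
s=arm.read_state(); f0=np.array(s['contact_force']); np.save('f1.npy',f0)
while dep<.062:
    dep+=.003
    r=arm.move_linear(tgt(dep),feed=.02,until_force=1.6)
    if r: print('stop'); rep(f0); break
    rep(f0)
arm.wait(.1); rep(f0)
snap('top','t4'); crop('t4','t4c',225,100,315,230,4.5)
```

```text
t 11.12 dep 25.12 lat -0.03 z 56.31 Fax -0.47 Flat 0.33 Fz -0.65
t 11.42 dep 28.11 lat -0.02 z 56.29 Fax -0.35 Flat 0.68 Fz -1.78
t 11.72 dep 31.15 lat -0.04 z 56.3 Fax -0.75 Flat 0.37 Fz -0.88
t 12.02 dep 34.14 lat -0.04 z 56.3 Fax -0.78 Flat -0.23 Fz -0.45
t 12.32 dep 37.16 lat -0.01 z 56.31 Fax -0.94 Flat 0.16 Fz -0.05
t 12.62 dep 40.13 lat -0.02 z 56.29 Fax 0.22 Flat 0.56 Fz 0.01
t 12.92 dep 43.15 lat -0.0 z 56.31 Fax -0.37 Flat 0.24 Fz -0.63
t 13.22 dep 46.17 lat -0.04 z 56.31 Fax 0.24 Flat 0.01 Fz 0.33
t 13.52 dep 49.13 lat -0.02 z 56.29 Fax -0.56 Flat 1.11 Fz -0.4
t 13.82 dep 52.18 lat -0.02 z 56.33 Fax -0.01 Flat 0.1 Fz -0.19
stop
t 14.03 dep 53.24 lat -0.02 z 55.63 Fax -2.4 Flat 0.62 Fz -0.27
t 14.12 dep 52.98 lat -0.04 z 55.38 Fax -0.7 Flat -0.63 Fz -0.53
```

View pics/t4c.png

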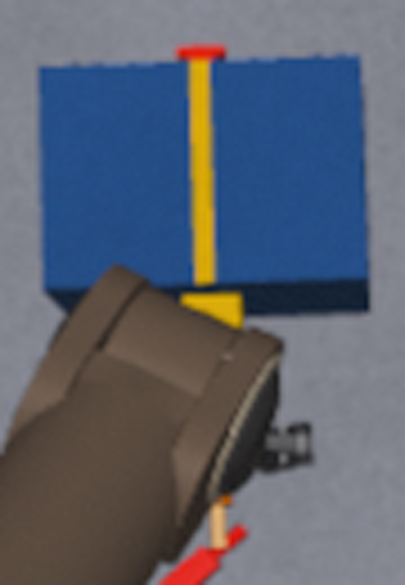

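Contact at about 53 mm. Next I'll push about 7 mm more in small steps and watch the force.

Run:
```python
from h import *
f0=np.load('f1.npy')
def fax():
    v=[]
    for _ in range(4):
        v.append(np.array(arm.read_state()['contact_force'])-f0); arm.wait(.02)
    return -(np.mean(v,0)[:2]@d)
for dep in (.0545,.056,.0575,.0588,.0596,.0603):
    r=arm.move_linear(tgt(dep),feed=.02,until_force=4); rep(f0); F=fax(); print('F',round(F,2),r)
    if F>6 or r: break
arm.wait(.6); rep(f0)
snap('scene','s5'); crop('s5','s5c',300,220,420,330,5)
```

```text
t 14.43 dep 53.65 lat 0.03 z 55.93 Fax -1.48 Flat 1.41 Fz -0.87
F 2.97 False
t 14.74 dep 55.51 lat 0.02 z 56.04 Fax -4.36 Flat -0.26 Fz -1.7
F 4.52 False
t 15.06 dep 57.24 lat 0.02 z 56.14 Fax -3.85 Flat -0.58 Fz -2.42
F 4.41 False
t 15.38 dep 58.63 lat 0.02 z 56.21 Fax -5.34 Flat 0.55 Fz -2.19
F 5.17 False
t 15.69 dep 59.35 lat 0.0 z 56.22 Fax -5.12 Flat 0.13 Fz -3.23
F 5.35 False
t 16.01 dep 60.17 lat -0.01 z 56.25 Fax -4.89 Flat -0.06 Fz -2.54
F 5.3 False
t 16.68 dep 60.29 lat 0.02 z 56.29 Fax -4.98 Flat 0.03 Fz -3.15
```

View pics/s5c.png

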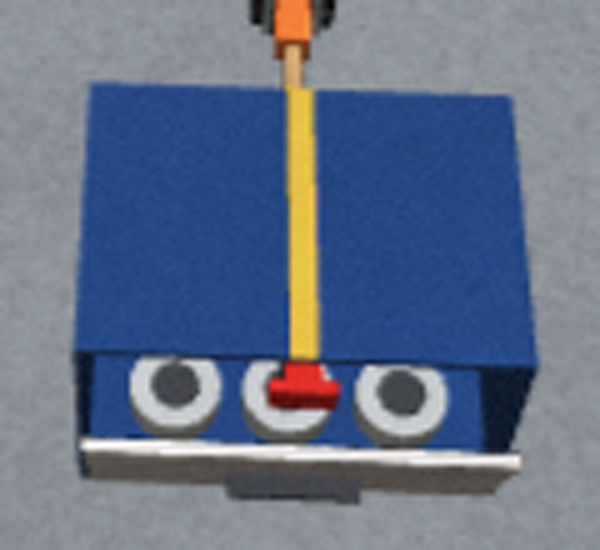

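The flap is swinging down (upper edge at crop (300,450)) and the red catch is lifted. I'll hold a moment longer, then look again.

Run:
```python
from h import *
f0=np.load('f1.npy')
arm.wait(1.0); rep(f0)
snap('scene','s6'); crop('s6','s6c',300,220,420,350,4.6)
```

```text
t 17.73 dep 60.31 lat 0.02 z 56.31 Fax -5.21 Flat -0.49 Fz -3.1
```

View pics/s6c.png

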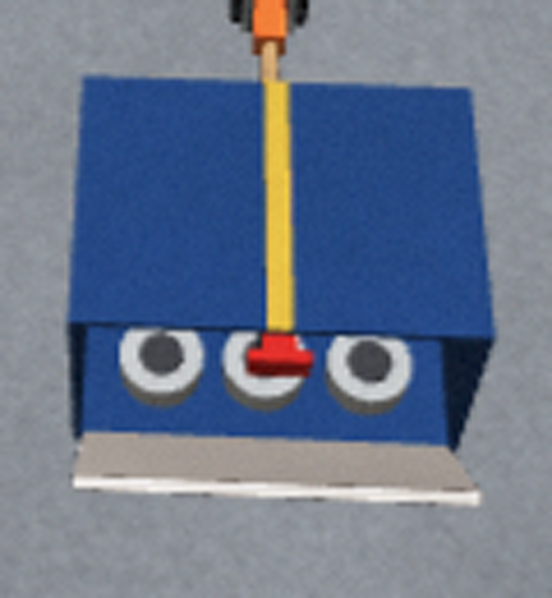

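Run:
```python
from h import *
f0=np.load('f1.npy')
arm.move_linear(tgt(.02),feed=.05); rep(f0)
arm.move_linear(tgt(-.035),feed=.06); rep(f0)
c=snap('wrist','w7')
for u,v in((316,165),(316,180),(316,200),(316,220),(316,250),(316,280),(316,310),(316,325)):
    X=np.median([world(c,u+i,v) for i in range(-3,4)],0); print('w',v,np.round(nn@(X[:2]-hole)*1e3,2),np.round(d@(X[:2]-hole)*1e3,1),np.round(X[2]*1e3,2))
arm.move_linear(tgt(-.035,z=.16),feed=.15)
arm.move_pose((.4978,-.2214,.15),ori(-.092))
s=arm.read_state(); print(s['tool_pos'],s['joint_pos'],s['time_s'])
snap('wrist','w8')
```

```text
t 18.73 dep 20.44 lat 0.08 z 56.43 Fax -0.21 Flat 0.21 Fz -0.05
t 19.8 dep -34.52 lat 0.06 z 56.4 Fax -0.31 Flat -0.27 Fz 0.08
w 165 0.79 -222.9 80.43
w 180 0.79 -216.5 80.89
w 200 0.81 -207.3 80.79
w 220 0.82 -199.4 84.74
w 250 0.84 -186.3 87.49
w 280 0.84 -170.7 86.54
w 310 0.87 -154.4 86.68
w 325 0.86 -146.0 86.84
[ 0.49793805 -0.22006115  0.149428  ] [-0.41310145  0.54444704  1.02737215  1.92803883 -0.55954595  0.98974433
  2.35463751] 21.8667
```

View pics/w8.png

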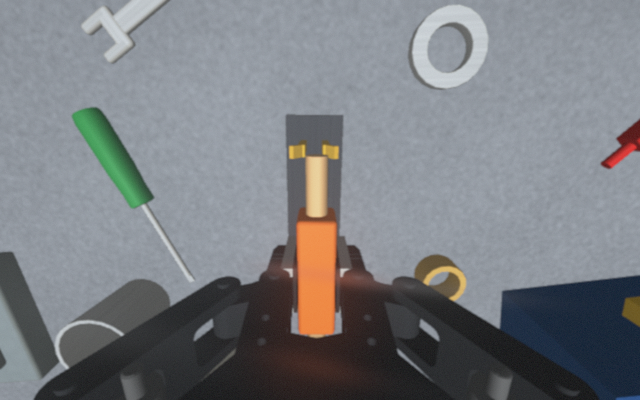

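View pics/w7.png

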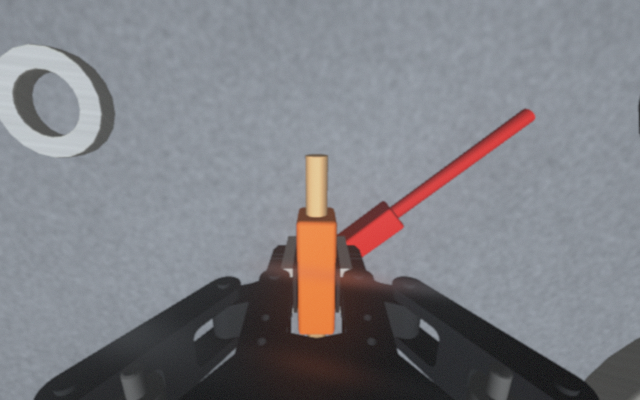

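The dowel hasn't shifted in the grip (rear end still at (316,155)), and it sits over the forks at (297/331,152). I'll lower it into the stand.

Run:
```python
from h import *
o=ori(-.092)
arm.move_linear((.4977,-.2216,.085),o,feed=.1); arm.wait(.2)
print(arm.read_state()['tool_pos'])
r=arm.move_linear((.4977,-.2216,.0290),o,feed=.05,until_force=6)
s=arm.read_state(); print(r,s['tool_pos'],s['contact_force'],s['time_s'])
snap('wrist','w9')
```

```text
[ 0.49808603 -0.22173672  0.0855636 ]
False [ 0.49794745 -0.22174118  0.02929305] [ 0.42839116 -1.05880947 -0.91959108] 24.1833
```

View pics/w9.png

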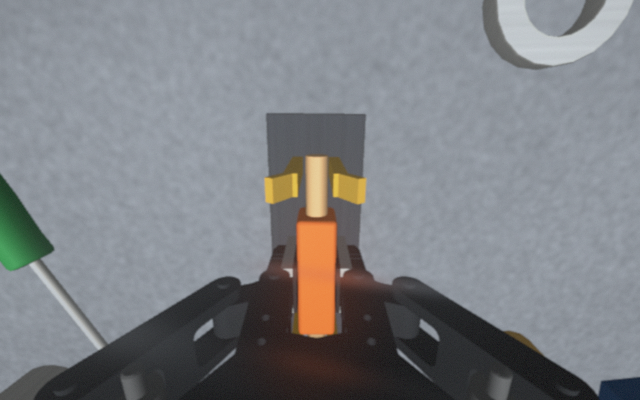

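Run:
```python
from h import *
o=ori(-.092)
arm.move_linear((.4977,-.2216,.0282),o,feed=.02,until_force=6)
arm.grip(.06); arm.wait(.3)
arm.move_linear((.4977,-.2216,.13),o,feed=.1)
arm.move_linear((.44,-.22,.27),o,feed=.2); arm.wait(.3)
snap('wrist','w10');snap('scene','s10')
s=arm.read_state(); print(s['tool_pos'],s['grip_width'],s['contact_force'],s['time_s'])
crop('w10','w10c',260,110,370,320,2.8); crop('s10','s10c',220,170,430,350,3.6)
```

```text
[ 0.4398704  -0.22010553  0.2697018 ] 0.05970282660015428 [-0.01824651 -0.88525946  0.51224598] 27.7417
```

View pics/w10c.png

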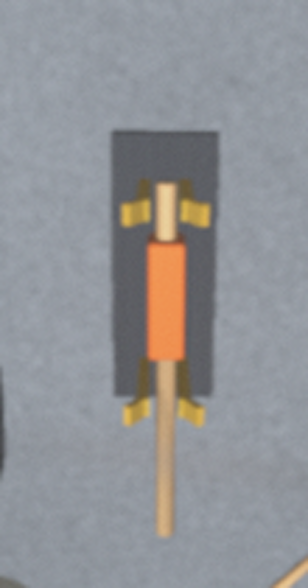

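View pics/s10c.png

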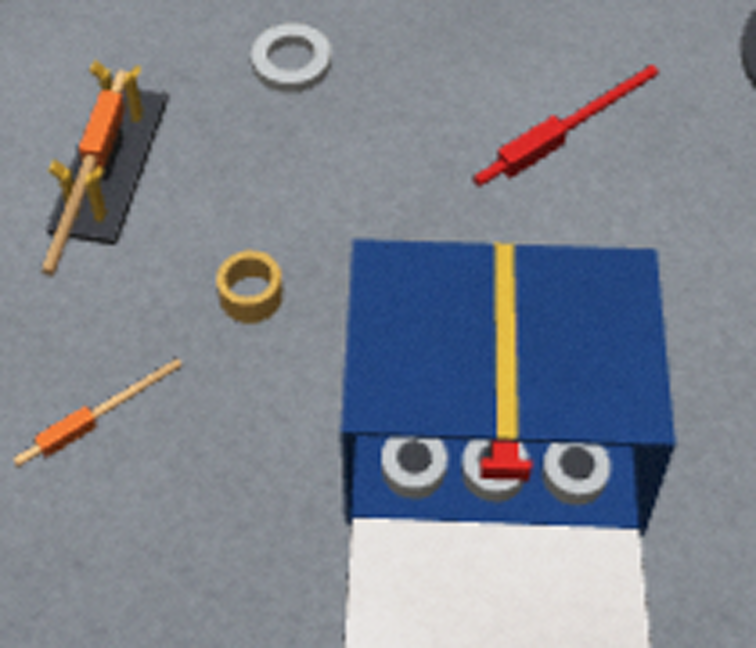

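The dowel is lying in both forks and released, the flap is fully down, and the bystanders visible here are where they were. One last numeric check, then I'll hand in.

Run:
```python
from h import *
c=load('w10'); f=lambda u,v:(260+u/2.8,110+v/2.8)
print('handle',world(c,*f(166,301)),world(c,*f(166,301),.058),'rear rod',world(c,*f(167,210)),'front rod',world(c,*f(166,450)))
for a,b in(('scene0','s10'),):
    D=cv2.absdiff(cv2.imread('pics/scene0.png'),cv2.imread('pics/s10.png')).max(2)>60
    n,_,st,_=cv2.connectedComponentsWithStats(D.astype(np.uint8)); print([list(x) for x in st[1:] if x[4]>15])
arm.sign_off()
```

```text
handle [ 0.49717294 -0.22028133  0.05861126] [ 0.49739823 -0.22029447  0.058     ] rear rod [ 0.45402137 -0.21593389  0.05286343] front rod [ 0.5806299  -0.2275925   0.05306608]
[[np.int32(213), np.int32(0), np.int32(17), np.int32(10), np.int32(80)], [np.int32(355), np.int32(0), np.int32(24), np.int32(23), np.int32(160)], [np.int32(334), np.int32(2), np.int32(9), np.int32(16), np.int32(31)], [np.int32(192), np.int32(4), np.int32(18), np.int32(12), np.int32(84)], [np.int32(223), np.int32(16), np.int32(7), np.int32(8), np.int32(16)], [np.int32(563), np.int32(25), np.int32(37), np.int32(24), np.int32(146)], [np.int32(577), np.int32(29), np.int32(12), np.int32(5), np.int32(50)], [np.int32(333), np.int32(30), np.int32(15), np.int32(9), np.int32(23)], [np.int32(327), np.int32(32), np.int32(5), np.int32(15), np.int32(20)], [np.int32(213), np.int32(38), np.int32(21), np.int32(9), np.int32(86)], [np.int32(203), np.int32(57), np.int32(60), np.int32(76), np.int32(2573)], [np.int32(360), np.int32(64), np.int32(5), np.int32(5), np.int32(19)], [np.int32(529), np.int32(80), np.int32(6), np.int32(10), np.int32(36)], [np.int32(316), np.int32(295), np.int32(89), np.int32(62), np.int32(4032)]]
the job is handed in; nothing more can be done
```

The flap is open and the dowel is back in its stand. I handed the job in at about 28 s of the 72 s allowed; no verdict is reported.

- **Insertion:** I took the larger orange dowel from the stand and put it through the guide hole, with no contact force above the sensor's noise of about 1 N.
- **Catch:** The dowel met the striker about 53 mm in. I pressed on to 60 mm, with force readings reaching about 5.4 N against the 12 N limit. I held it there until the pictures showed the flap well clear of the catch, then drew the dowel out.
- **Dowel in the stand:** It lies in both forks, released. The handle is within about 1–2 mm of where it was picked up, the rod is level, and the gripper is well clear.
- **Flap and surroundings:** The flap looks fully down. Comparing first and last scene pictures, the only changes are the flap and areas where the arm shows.
- **Limits of the checks:** I judged the flap angle by eye only. The small measurement disagreements, about 0.5 mm sideways between guide block and roof line and 1 mm in dowel height, had no effect.

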